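# Put two fixture blocks away in the dust-proof store

### The job

Put the two nylon fixture blocks that stand on the bench in front of the sloping store away in it, one in each of its two empty cells, which are hidden by the spring flaps and have to be found by feel. Push each block in past the flaps until it is fully home on the cell's floor, and do not knock over the solvent bottle.

Things in the scene. Friction and masses are not known exactly. Their poses are not given: they have to be found in the camera images.
- store: Dust-proof block store, fixed to the bench: grey case 210 mm wide on a sheet stand, its face sloping 30 degrees, low edge towards the robot (edges 89 and 141 mm up, face centre 115 mm above this origin on the bench; x away from robot, z up). Five cells side by side open in the face, 41 mm apart. Three already hold a block each, two are empty; which is not known, as flaps hide them all.
- cells: Tilted case of the store. Origin: centre of the face; z square out of it, x up the slope, y left. Each cell: mouth 36 mm (y) by 96 mm (x), 84 mm deep along -z, so it leans 30 degrees from vertical; 5 mm ribs between. A block goes in with its length along x, thickness along y, height along z; home, its top is 26 mm below the face and its centre 55 mm below.
- leaf_1l: One of the two spring flaps over each cell (all ten alike): aluminium, 17 mm long, 2 mm thick, top 1 mm below the ribs, hinged on the ribs, swinging only inwards; 34 mm clear between an open pair. A pair yields to 2 to 5 N, drags on a half-inserted block so that it hangs until pushed, and springs shut over one that is home. In a full cell a block or closed fingers stop hard 26 mm below the face.
- cell_1 (a point): Middle of the mouth of cell 1 (leftmost seen from the robot), level with the top of the ribs. z square out of the face, x up the slope, y left across the cell.
- cell_2 (a point): Middle of the mouth of cell 2 (second from left), level with the top of the ribs. z square out of the face, x up the slope, y left across the cell.
- cell_3 (a point): Middle of the mouth of cell 3 (middle), level with the top of the ribs. z square out of the face, x up the slope, y left across the cell.
- cell_4 (a point): Middle of the mouth of cell 4 (second from right), level with the top of the ribs. z square out of the face, x up the slope, y left across the cell.
- cell_5 (a point): Middle of the mouth of cell 5 (rightmost), level with the top of the ribs. z square out of the face, x up the slope, y left across the cell.
- block_a: Loose fixture block of cream nylon, 90 x 58 x 26 mm, 0.12 to 0.24 kg, two counterbores in one broad face. It starts on the bench standing on a long edge, 58 mm high, so its 26 mm thickness can be taken from above. Origin: centre of a broad face; x along the 90 mm length, y along the 58 mm height (as it stands), z across the 26 mm thickness.
- block_a_mid (a point): Centre of block_a's solid shape, 13 mm from its origin along z; x along the 90 mm length, y along the 58 mm height (as it stands), z across the 26 mm thickness.
- block_b: Loose fixture block of cream nylon, 90 x 58 x 26 mm, 0.12 to 0.24 kg, two counterbores in one broad face. It starts on the bench standing on a long edge, 58 mm high, so its 26 mm thickness can be taken from above. Origin: centre of a broad face; x along the 90 mm length, y along the 58 mm height (as it stands), z across the 26 mm thickness.
- block_b_mid (a point): Centre of block_b's solid shape, 13 mm from its origin along z; x along the 90 mm length, y along the 58 mm height (as it stands), z across the 26 mm thickness.
- alcohol_bottle: Bystander: white squeeze bottle with a red nozzle, 60 mm round, 150 mm high, loose, standing upright to the right of the store. Origin: centre of its underside, z up.

How it is judged:
By the outcome, as a careful person would: the job done as asked, in the order asked, and still so for the second after the job is handed in, with the robot touching nothing.
It also fails if it takes over 72 s, if anything falls off the work surface, if the arm or the gripper's body presses on something with over 40 N, if the wrist force passes 120 N, or if a joint passes its speed limit or range.

### The arm

A 6-joint arm with a two-finger parallel gripper is mounted at the origin on a cart in front of the work surface, level with it; the furniture and walls round the work are solid. World frame = base frame: x ahead of the robot, y to its left, z up, the work surface at z = 0. Lengths are in m, angles in degrees, forces in N, time in s.
With the tool pointing down it reaches from about 0.4 to 0.825 m from the base axis. Payload 7 kg.
Tool frame: the origin (TCP) lies midway between the tips of the shut fingers; the grasp point (between the pads) lies 19 mm behind it (hold_point_z is the distance from the TCP to the grasp point, in m); z points along the fingers, y is the line along which they close (so a half turn about z gives the same grasp; the last joint's range is limited). The gripper opens to 88 mm and grips with 3 to 60 N. Pads are 19 mm wide; open, the fingers measure 130 mm over their backs; the gripper's body (78 mm by 193 mm) begins 47 mm behind the grasp point.
Start: joints at [93.054, 20.546, 0.682, 0, -70.136, -16.507], TCP at [0.157, 0.656, 0.227] pointing down, gripper open.
Joint ranges: [-176.03, 176.03], [-82.01, 121.73], [-58.28, 71.71], [-173.87, 95.51], [-174.79, -0.11], [-173.66, 173.66]. Speed limits (degrees/s): [136.94, 136.94, 172.46, 180, 180, 180].

### API

Orientations are given as [roll, pitch, yaw] about the fixed x, y, z axes, in that order (R = Rz(yaw) Ry(pitch) Rx(roll)).
In Python, from plant import get_state, capture, close_job, hold_point_z gives the robot as it stands.
- The arm moves only by the shell command python3 -m inch 'ROWS' [FORCE]. ROWS is text: rows parted by semicolons, each of 5 numbers parted by spaces: the shift along the tool's x, y, z normalised to -1 to 1, where 1 is 0.15 m, then the turn about the tool's z normalised to -1 to 1, where 1 is 360 degrees, then the opening, from 0 (shut) to 1 (fully open). In form: tx ty tz spin grip; .... A call has exactly 8 rows; each row shifts and turns the commanded pose from where the row before left it, along the tool's axes as they then stand; what a row does not reach is not made up. A row lasts 1/8 s, in which the tool goes at most 62.5 mm and 10.7 degrees, less where a joint would pass 70% of its speed; a pose out of reach is approached as far as the arm can. A call with a number of a shift or a turn outside -1 to 1 is refused whole. A call with a gripper value outside its range is refused whole. The fingers move at their own pace and stop on an object; FORCE is the grip in N (left out, the last holds). Time passes only in rows, so rows that do not move let the fingers close, or fill a call up. It gives the time, the measured TCP pose, the force, the opening and the grip force at its end, in the units of the state.
- get_state(): the state, without advancing time (a new reading comes with each control period).
- capture(name): name is "side" or "top"; returns a dict with "color" (384x512x3 uint8, blue, green, red), "mtx" (3x3 intrinsics, pixels), "R" (3x3) and "t" (3): a world point X has camera coordinates R X + t. Camera axes: x right, y down, z forward; pixel columns grow to the right and rows downward; lengths in m; the calibration is good to about 2 mm. A picture is of the moment at which its call begins. There is no depth.
- close_job(): hands the job in; it is judged then, once.
The state is a dict: "time_s": time; "joints": joint angles; "qd": joint speeds; "joint_torque": joint torques, N m; "tcp_pos": TCP position; "eef_rot": TCP orientation; "contact_force": force on the tool from outside, world axes, zero at the start; "moment": the same for the moment, N m; "gripper_width": finger opening in m; "gripper_force": force on a finger pad.
Only numpy, scipy, OpenCV 4.12 (cv2) and the standard library are available. Lean on these libraries where they do the work, as an engineer would, in place of code of your own. Each camera call takes 0.05 s, during which the arm holds its last target. There are 200 camera calls.

## Working session

There is one attempt and no reset: what is moved stays moved. The work goes in short steps, Python scripts to look and compute and a shell command to move; the robot and the scene stay as the last step left them, time stands still between calls to the robot, and variables do not carry over. Pictures are saved under pics/ and viewed, at most 10 in all, crops included, and the job is handed in when it is done.

```bash
mkdir -p pics; ls
python3 - <<'E'
from plant import *
import cv2,numpy as np
print(get_state(),hold_point_z)
for n in("side","top"):
    c=capture(n);cv2.imwrite(f"pics/{n}0.png",c["color"]);np.savez(f"{n}0.npz",**c)
    print(n,c["mtx"].round(1).tolist(),c["R"].round(3).tolist(),c["t"].round(3), (-c["R"].T@c["t"]).round(3))
E
```

```text
pics
{'time_s': 0.0, 'joints': array([ 9.30550086e+01,  2.05917122e+01,  6.33927627e-01, -2.16240328e-02,
       -7.01346380e+01, -1.65069524e+01]), 'qd': array([-0.00647627, -0.0434532 ,  0.03403747, -0.00975344,  0.11898079,
       -0.05452952]), 'joint_torque': array([ 1.87737322e-03, -5.82724893e+01,  2.93054867e+01,  6.99725121e+00,
        6.98770760e-03, -1.58933394e-04]), 'tcp_pos': array([0.15692719, 0.65600586, 0.22561599]), 'eef_rot': array([ 1.79905610e+02, -6.77285866e-03, -1.34593027e+01]), 'contact_force': array([ 0.02959625,  0.03786127, -0.78053484]), 'moment': array([-0.01506582, -0.03833876,  0.02864601]), 'gripper_force': 0.0, 'gripper_width': 0.08785946551738927} 0.0188
side [[398.5, 0.0, 265.5], [0.0, 398.5, 193.3], [0.0, 0.0, 1.0]] [[0.852, -0.523, -0.02], [-0.31, -0.472, -0.825], [0.422, 0.71, -0.564]] [-0.603  0.088  0.971] [ 0.13  -0.963  0.607]
top [[373.9, 0.0, 256.6], [0.0, 373.9, 190.5], [0.0, 0.0, 1.0]] [[-0.028, -1.0, 0.0], [-0.991, 0.027, -0.129], [0.129, -0.004, -0.992]] [-0.265  0.537  1.004] [ 0.395 -0.275  1.065]
```

View pics/side0.png

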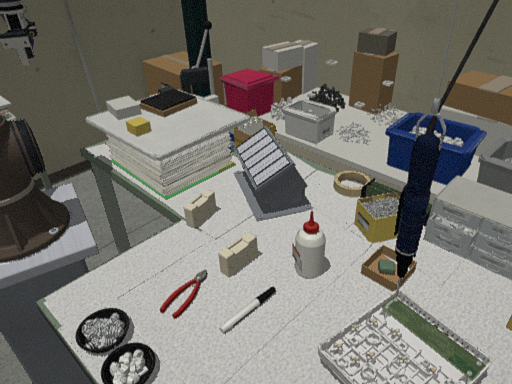

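View pics/top0.png

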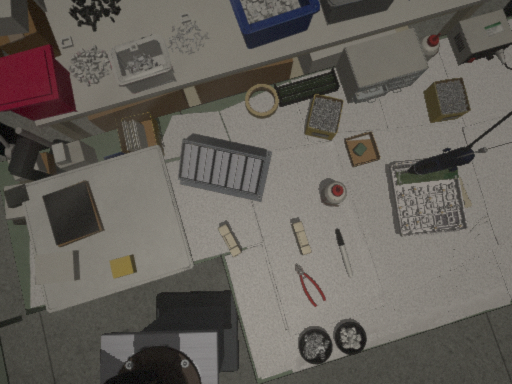

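Run:
```python
import cv2
for n,(x,y,w,h,f) in {"top":(170,125,190,140,4),"side":(170,115,170,170,3.5)}.items():
    c=cv2.imread(f"pics/{n}0.png")[y:y+h,x:x+w]
    cv2.imwrite(f"pics/{n}0c.png",cv2.resize(c,None,fx=f,fy=f,interpolation=cv2.INTER_CUBIC))
```

```text
(no output)
```

View pics/top0c.png

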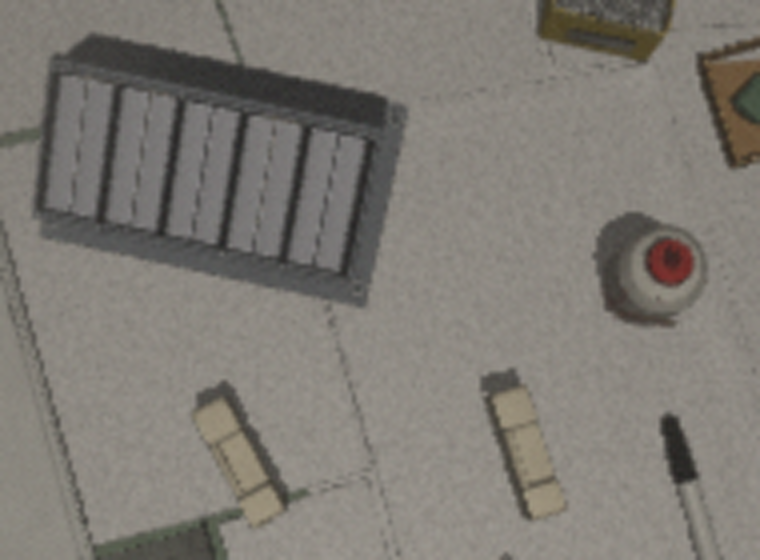

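View pics/side0c.png

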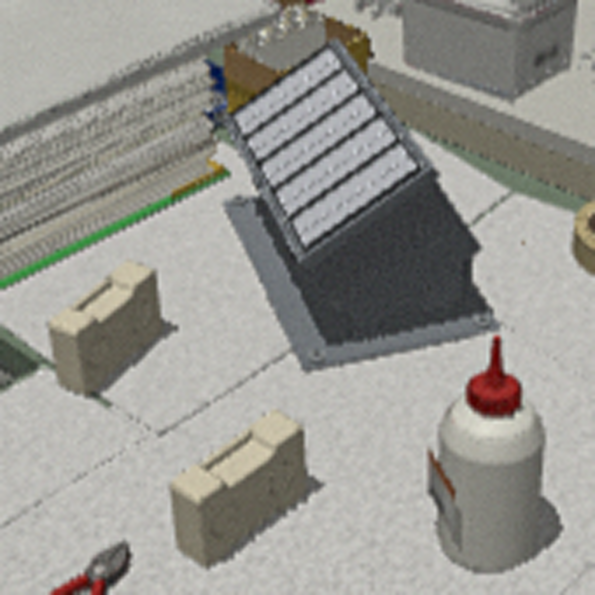

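```bash
cat > h.py <<'E'
import cv2,numpy as np
C={n:dict(np.load(f"{n}0.npz")) for n in("side","top")}
def ray(n,p):
    c=C[n];d=c["R"].T@np.linalg.solve(c["mtx"],[p[0],p[1],1.]);return -c["R"].T@c["t"],d
def plane(n,p,z):
    o,d=ray(n,p);return o+d*(z-o[2])/d[2]
def tri(ps,pt):
    A=[];b=[]
    for n,p in(("side",ps),("top",pt)):
        o,d=ray(n,p);d=d/np.linalg.norm(d);P=np.eye(3)-np.outer(d,d);A.append(P);b.append(P@o)
    return np.linalg.lstsq(np.vstack(A),np.hstack(b),rcond=None)[0]
E
python3 - <<'E'
from h import *
roi={"top":(175,130,110,75),"side":(228,120,70,70)}
for n in C:
    im=C[n]["color"];hsv=cv2.cvtColor(im,cv2.COLOR_BGR2HSV)
    m=((hsv[...,0]>15)&(hsv[...,0]<35)&(hsv[...,1]>(45 if n=="top" else 35))&(hsv[...,2]>60)).astype(np.uint8)
    k,l,s,ce=cv2.connectedComponentsWithStats(m)
    for i in range(1,k):
        if 100<s[i,4]<2500 and 180<ce[i,0]<340 and 180<ce[i,1]<290:
            pts=cv2.findContours((l==i).astype(np.uint8),0,1)[0][0]
            h=cv2.convexHull(pts);q=cv2.approxPolyDP(h,2.,True)[:,0]
            r=cv2.minAreaRect(pts);print(n,"block",ce[i].round(1),s[i,4],q.tolist())
            if n=="top":
                w=np.array([plane(n,p,.058) for p in pts[:,0]]);rr=cv2.minAreaRect((w[:,:2]*1000).astype(np.float32));print("  rect mm",rr)
    x,y,w,h=roi[n];g=cv2.cvtColor(im,cv2.COLOR_BGR2GRAY)[y:y+h,x:x+w]
    t,_=cv2.threshold(g,0,255,cv2.THRESH_OTSU);print(n,"otsu",t)
    b=(hsv[y:y+h,x:x+w,1]<40)&(g>t-5 if n=="side" else g>t-5)
    k,l,s,ce=cv2.connectedComponentsWithStats(b.astype(np.uint8),connectivity=4)
    for i in range(1,k):
        if s[i,4]>60:print("  comp",(ce[i]+[x,y]).round(1),s[i].tolist())
def Q(n,q,o,f):return [(np.array(p)+.5)/f-.5+o for p in q]
T=Q("top",[(58,73),(368,137),(348,272),(45,210)],[170,125],4)
S=Q("side",[(332,48),(420,168),(305,248),(234,122)],[170,115],3.5)
F=np.array([tri(s,t) for s,t in zip(S,T)]);print("face corners",F.round(4).tolist(),F.mean(0).round(4))
# blocks top corners from crops: far-left, far-right, near-right, near-left
for T,S in(([(195,412),(230,397),(285,506),(252,525)],[(128,263),(155,268),(76,333),(50,323)]),
           ([(490,392),(528,386),(565,508),(530,518)],[(277,411),(303,424),(207,499),(172,487)])):
    B=np.array([tri(s,t) for s,t in zip(Q("side",S,[170,115],3.5),Q("top",T,[170,125],4))])
    print("block",B.round(4).tolist(),B.mean(0).round(4))
print("bottle", tri(Q("side",[(494,375)],[170,115],3.5)[0],Q("top",[(671,258)],[170,125],4)[0]))
E
```

```text
side block [199.6 208.2] 721 [[213, 192], [215, 209], [195, 227], [187, 224], [184, 207], [204, 191]]
side block [237.8 253.7] 984 [[255, 236], [256, 255], [229, 276], [221, 271], [219, 253], [248, 232]]
side otsu 131.0
  comp [281.7 128.2] [38, 0, 32, 21, 213]
  comp [251.8 140.6] [9, 9, 30, 24, 198]
  comp [256.  147.3] [13, 15, 31, 25, 219]
  comp [260.4 154.5] [17, 22, 32, 26, 242]
  comp [265.4 162. ] [21, 29, 34, 28, 271]
  comp [293.3 159.1] [59, 32, 11, 18, 81]
  comp [234.  173.1] [0, 35, 19, 35, 351]
  comp [270.5 170. ] [26, 37, 35, 28, 301]
top block [301.5 237.7] 286 [[300, 221], [310, 252], [303, 254], [292, 225]]
  rect mm ((395.95947265625, -395.1181640625), (86.11528778076172, 25.573524475097656), 16.27758026123047)
top block [229.5 240. ] 289 [[221, 226], [228, 227], [240, 249], [236, 255], [232, 254], [218, 229]]
  rect mm ((395.4273986816406, -203.3306427001953), (86.88436126708984, 25.93769645690918), 27.72218894958496)
top otsu 100.0
  comp [236.9 168.1] [0, 0, 110, 75, 3675]
  comp [189.2 160.8] [7, 14, 16, 35, 419]
  comp [204.7 164.1] [22, 17, 17, 35, 411]
  comp [220.2 167.7] [37, 21, 18, 35, 411]
  comp [235.7 171. ] [52, 24, 18, 35, 421]
  comp [251.2 174.4] [67, 27, 19, 36, 412]
face corners [[0.645, -0.0986, 0.1363], [0.5964, -0.2941, 0.1374], [0.5152, -0.2788, 0.0943], [0.5649, -0.08, 0.0864]] [ 0.5804 -0.1879  0.1136]
block [[0.4284, -0.1737, 0.0551], [0.4381, -0.198, 0.0609], [0.3641, -0.2327, 0.0559], [0.3532, -0.2108, 0.0549]] [ 0.3959 -0.2038  0.0567]
block [[0.437, -0.3729, 0.0536], [0.4405, -0.3981, 0.0595], [0.3611, -0.4205, 0.0562], [0.3528, -0.3966, 0.0513]] [ 0.3978 -0.397   0.0551]
bottle [ 0.51587472 -0.484735    0.12218961]
```

Run:
```python
from h import *
S=[(251.8,140.6),(256,147.3),(260.4,154.5),(265.4,162),(270.5,170)]
T=[(189.2,160.8),(204.7,164.1),(220.2,167.7),(235.7,171.0),(251.2,174.4)]
P=np.array([tri(s,t) for s,t in zip(S,T)]);print(P.round(4).tolist())
k=np.arange(-2,3)*-.041
sl=[np.polyfit(k,P[:,i],1) for i in range(3)];print(np.array(sl).round(4),"yaw",np.degrees(np.arctan2(-sl[0][0],sl[1][0])))
# top ray only at z=.114
print([plane("top",t,.114).round(4).tolist() for t in T])
for s,t in(((138,126),(122,266)),((168,100),(73,212)),((233,170),(191,262)),((149,91),(66,181)),((125,103),(73,265))):print("obst",tri(s,t).round(3),plane("top",t,.1).round(3))
```

```text
[[0.601, -0.1068, 0.1151], [0.591, -0.1468, 0.1151], [0.5805, -0.1867, 0.115], [0.5709, -0.2266, 0.1151], [0.5608, -0.2663, 0.1153]]
[[ 2.452e-01  5.809e-01]
 [ 9.727e-01 -1.866e-01]
 [-8.000e-04  1.151e-01]] yaw -14.145598814390883
[[0.6014, -0.1067, 0.114], [0.5916, -0.1468, 0.114], [0.581, -0.1867, 0.114], [0.5712, -0.2266, 0.114], [0.5612, -0.2664, 0.114]]
obst [0.342 0.043 0.168] [0.337 0.067 0.1  ]
obst [0.471 0.161 0.174] [0.478 0.196 0.1  ]
obst [ 0.419 -0.156  0.115] [ 0.342 -0.108  0.1  ]
obst [0.484 0.177 0.204] [0.56  0.218 0.1  ]
obst [0.346 0.145 0.197] [0.343 0.192 0.1  ]
```

```bash
cat >> h.py <<'E'
Rz=lambda a:np.array([[np.cos(a),-np.sin(a)],[np.sin(a),np.cos(a)]])
PSI=np.radians(-14.1)
def cell(i,u,y,w):
    o=np.array([.581,-.1866,.115]);c,s=np.cos(PSI),np.sin(PSI);k=np.sqrt(3)/2
    return o+np.array([c*k,s*k,.5])*u+np.array([-s,c,0])*(y+(3-i)*.041)+np.array([-c/2,-s/2,k])*w
def inv(i,p):
    B=np.array([cell(i,*e)-cell(i,0,0,0) for e in np.eye(3)]).T;return np.linalg.solve(B,np.array(p)-cell(i,0,0,0))
def plan(p0,yaw,goal,n,dyaw=0,g=0):
    """n equal rows from p0 (yaw deg) to goal, turning dyaw in all"""
    d=(np.array(goal)-p0)/n;out=[]
    for j in range(n):
        a=np.radians(yaw+dyaw*j/n);x=np.array([np.cos(a),np.sin(a)]);y=np.array([np.sin(a),-np.cos(a)])
        out.append("%.3f %.3f %.3f %.4f %g"%(x@d[:2]/.15,y@d[:2]/.15,-d[2]/.15,-dyaw/n/360,g))
    print("; ".join(out),"| end yaw",round(yaw+dyaw,1))
    return np.array(goal),yaw+dyaw
E
python3 - <<'E'
from h import *
g=cell(1,-.008,0,.06);print(g)
p,y=plan([.157,.656,.226],-13.46,[.157,.656,.32],2)
p,y=plan(p,y,[g[0],g[1],.3],14+1,-90.64)
p,y=plan(p,y,g,3)
E
```

```text
[ 0.5651608  -0.09807423  0.16296152]
0.000 0.000 -0.313 0.0000 0; 0.000 0.000 -0.313 0.0000 0 | end yaw -13.5
0.254 0.284 0.009 0.0168 0; 0.283 0.255 0.009 0.0168 0; 0.308 0.224 0.009 0.0168 0; 0.330 0.190 0.009 0.0168 0; 0.348 0.155 0.009 0.0168 0; 0.363 0.117 0.009 0.0168 0; 0.373 0.078 0.009 0.0168 0; 0.379 0.039 0.009 0.0168 0; 0.381 -0.002 0.009 0.0168 0; 0.379 -0.042 0.009 0.0168 0; 0.372 -0.081 0.009 0.0168 0; 0.362 -0.120 0.009 0.0168 0; 0.347 -0.157 0.009 0.0168 0; 0.329 -0.193 0.009 0.0168 0; 0.306 -0.227 0.009 0.0168 0 | end yaw -104.1
0.000 0.000 0.305 0.0000 0; 0.000 0.000 0.305 0.0000 0; 0.000 0.000 0.305 0.0000 0 | end yaw -104.1
```

```bash
python3 -m inch '0 0 -0.31 0 0; 0 0 -0.31 0 0; 0.25 0.28 0.01 0.017 0; 0.28 0.25 0.01 0.017 0; 0.31 0.22 0.01 0.017 0; 0.33 0.19 0.01 0.017 0; 0.35 0.155 0.01 0.017 0; 0.36 0.12 0.01 0.017 0' 
python3 -m inch '0.37 0.08 0.01 0.017 0; 0.38 0.04 0.01 0.017 0; 0.38 0 0.01 0.017 0; 0.38 -0.04 0.01 0.017 0; 0.37 -0.08 0.01 0.017 0; 0.36 -0.12 0.01 0.017 0; 0.35 -0.16 0.01 0.0165 0; 0.33 -0.19 0.01 0.0165 0'
python3 - <<'E'
from h import *
from plant import *
s=get_state();g=cell(1,-.008,0,.02)
plan(s["tcp_pos"],s["eef_rot"][2],g+[0,0,.1],4,-104.1-s["eef_rot"][2]);plan(g+[0,0,.1],-104.1,g,2)
E
```

```text
time_s: 1.1
tcp_pos: [0.3192, 0.3543, 0.3104]
eef_rot: [180.0, -0.0, -50.4]
contact_force: [0.8, 0.1, 0.2]
gripper_width: 0.0131
gripper_force: 0.0
time_s: 2.1
tcp_pos: [0.5306, -0.0509, 0.2984]
eef_rot: [180.0, 0.0, -99.0]
contact_force: [0.9, 1.5, -0.9]
gripper_width: 0.0006
gripper_force: 0.0
0.072 -0.102 0.117 0.0036 0; 0.069 -0.104 0.117 0.0036 0; 0.067 -0.105 0.117 0.0036 0; 0.065 -0.107 0.117 0.0036 0 | end yaw -104.1
0.000 0.000 0.333 0.0000 0; 0.000 0.000 0.333 0.0000 0 | end yaw -104.1
```

```bash
python3 -m inch '0.072 -0.1 0.117 0.004 0; 0.07 -0.104 0.117 0.0035 0; 0.067 -0.105 0.117 0.0035 0; 0.065 -0.107 0.117 0.0035 0; 0 0 0.2 0 0; 0 0 0.2 0 0; 0 0 0 0 0; 0 0 0 0 0'
python3 - <<'E'
from h import *
from plant import *
s=get_state();print(inv(1,s["tcp_pos"]).round(4))
plan(s["tcp_pos"],s["eef_rot"][2],cell(1,-.008,0,.003),2,-104.1-s["eef_rot"][2]);plan(cell(1,-.008,0,.0),-104.1,cell(1,-.008,0,-.005),1)
E
```

```text
time_s: 3.1
tcp_pos: [0.5846, -0.101, 0.1693]
eef_rot: [-179.9, -0.0, -104.0]
contact_force: [0.3, -0.4, 1.4]
gripper_width: 0.0004
gripper_force: 0.0
[0.0121 0.0019 0.0557]
0.006 -0.030 0.186 0.0002 0; 0.006 -0.030 0.186 0.0002 0 | end yaw -104.1
0.000 -0.017 0.029 0.0000 0 | end yaw -104.1
```

```bash
python3 -m inch '0.006 -0.03 0.186 0 0; 0.006 -0.03 0.186 0 0; 0 -0.017 0.029 0 0; 0 -0.017 0.029 0 0; 0 -0.017 0.029 0 0; 0 -0.017 0.029 0 0; 0 0 0 0 0; 0 0 0 0 0'
python3 - <<'E'
from h import *
from plant import *
s=get_state();print(inv(1,s["tcp_pos"]).round(4))
E
python3 -m inch '0 -0.017 0.029 0 0; 0 0 0 0 0; 0 0 0 0 0; 0 0 0 0 0; 0 0 0 0 0; 0 0 0 0 0; 0 0 0 0 0; 0 0 0 0 0'
python3 - <<'E'
from h import *
from plant import *
s=get_state();print(inv(1,s["tcp_pos"]).round(4))
E
```

```text
time_s: 4.1
tcp_pos: [0.6027, -0.1074, 0.0953]
eef_rot: [-179.9, 0.0, -104.0]
contact_force: [2.1, -0.1, -1.4]
gripper_width: 0.0006
gripper_force: 1.9
[-0.0084  0.     -0.0179]
time_s: 5.1
tcp_pos: [0.6037, -0.1078, 0.0933]
eef_rot: [180.0, -0.0, -103.9]
contact_force: [-9.7, 5.7, 21.7]
gripper_width: 0.0003
gripper_force: 15.6
[-0.0084 -0.0001 -0.0202]
```

```bash
python3 -m inch '0 0.113 -0.196 0 0; 0.273 0 0 0 0; 0 -0.05 0.087 0 0; 0 -0.033 0.058 0 0; 0 -0.017 0.029 0 0; 0 -0.013 0.022 0 0; 0 0 0 0 0; 0 0 0 0 0'
python3 - <<'E'
from h import *
from plant import *
s=get_state();print(inv(2,s["tcp_pos"]).round(4))
E
```

```text
time_s: 6.1
tcp_pos: [0.5926, -0.1471, 0.0926]
eef_rot: [179.8, -0.1, -103.9]
contact_force: [-15.0, 5.4, 25.3]
gripper_width: 0.0002
gripper_force: 17.0
[-0.0098  0.0001 -0.0202]
```

```bash
python3 -m inch '0 0.113 -0.196 0 0; 0.273 -0.005 0 0 0; 0 -0.05 0.087 0 0; 0 -0.033 0.058 0 0; 0 -0.017 0.029 0 0; 0 -0.013 0.022 0 0; 0 0 0 0 0; 0 0 0 0 0'
python3 - <<'E'
from h import *
from plant import *
s=get_state();print(inv(3,s["tcp_pos"]).round(4))
E
```

```text
time_s: 7.1
tcp_pos: [0.5853, -0.1875, 0.0905]
eef_rot: [180.0, 0.0, -104.0]
contact_force: [0.8, -0.5, -3.9]
gripper_width: 0.0003
gripper_force: 1.9
[-0.0085  0.0002 -0.0234]
```

```bash
python3 -m inch '0 0.12 -0.208 0 0; 0.273 0 0 0 0; 0 -0.05 0.087 0 0; 0 -0.033 0.058 0 0; 0 -0.017 0.029 0 0; 0 -0.017 0.029 0 0; 0 0 0 0 0; 0 0 0 0 0'
python3 - <<'E'
from h import *
from plant import *
s=get_state();print(inv(4,s["tcp_pos"]).round(4),s["tcp_pos"])
# plan to first block (A: .396,-.203 yaw 27) grasp above: far end
yaw=s["eef_rot"][2]
for nm,c,a in(("A",[.3957,-.2035],27.0),("B",[.397,-.396],16.3)):
    r=np.radians(a);e=np.array(c)+.028*np.array([np.cos(r),np.sin(r)]);print(nm,e.round(4),"yaw",a-180)
E
```

```text
time_s: 8.1
tcp_pos: [0.5736, -0.2266, 0.0932]
eef_rot: [179.9, -0.0, -103.9]
contact_force: [-11.5, 6.7, 20.2]
gripper_width: 0.0
gripper_force: 14.8
[-0.0087  0.0004 -0.0202] [ 0.5736048  -0.22661038  0.09320841]
A [ 0.4206 -0.1908] yaw -153.0
B [ 0.4239 -0.3881] yaw -163.7
```

Run:
```python
from h import *
for p in((161,149),(176,207),(191,262)):print([plane("top",p,z).round(3).tolist() for z in(.13,.16)])
c=[cv2.resize(C["side"]["color"][85:230,80:240],None,fx=4,fy=4,interpolation=cv2.INTER_CUBIC)]
cv2.imwrite("pics/stack.png",c[0])
```

```text
[[0.631, -0.038, 0.13], [0.623, -0.045, 0.16]]
[[0.481, -0.076, 0.13], [0.478, -0.082, 0.16]]
[[0.344, -0.113, 0.13], [0.346, -0.118, 0.16]]
```

View pics/stack.png

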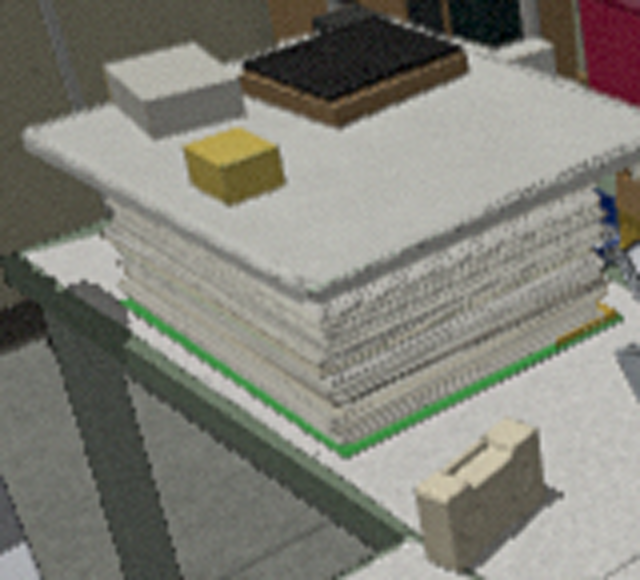

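Run:
```python
from h import *
p=cell(4,-.0087,0,-.024);q=cell(4,-.0087,0,.03);print(q)
p,y=plan(p,-103.9,q,1);p,y=plan(p,y,[.385,-.163,.14],4,28.5);p,y=plan(p,y,[.385,-.163,.012],3)
```

```text
[ 0.54915628 -0.22087503  0.13663076]
-0.001 0.180 -0.312 0.0000 0 | end yaw -103.9
-0.028 0.289 -0.006 -0.0198 0; -0.064 0.283 -0.006 -0.0198 0; -0.098 0.273 -0.006 -0.0198 0; -0.131 0.259 -0.006 -0.0198 0 | end yaw -75.4
0.000 0.000 0.284 0.0000 0; 0.000 0.000 0.284 0.0000 0; 0.000 0.000 0.284 0.0000 0 | end yaw -75.4
```

```bash
python3 -m inch '0 0.18 -0.312 0 0; -0.028 0.289 -0.006 -0.0198 0; -0.064 0.283 -0.006 -0.0198 0; -0.098 0.273 -0.006 -0.0198 0; -0.131 0.259 -0.006 -0.0198 0; 0 0 0.28 0 0; 0 0 0.28 0 0; 0 0 0.26 0 0'
python3 -m inch '0.1 0 0 0 0; 0.1 0 0 0 0; 0.08 0 0 0 0; 0.08 0 0 0 0; 0.08 0 0 0 0; 0.08 0 0 0 0; 0 0 0 0 0; -0.1 0 0 0 0'
python3 - <<'E'
from h import *
from plant import *
for n in("side","top"):
    c=capture(n);np.savez(f"{n}1.npz",**c)
a,b=[np.load(f"{n}1.npz")["color"] for n in("top","side")]
a=cv2.resize(a[190:290,170:330],None,fx=3.5,fy=3.5);b=cv2.resize(b[150:290,160:340],None,fx=2.2,fy=2.2)
v=np.zeros((600,600,3),np.uint8);v[:a.shape[0],:a.shape[1]]=a[:,:600];v[352:352+248,:396]=b[:248];cv2.imwrite("pics/v1.png",v)
E
```

```text
time_s: 9.1
tcp_pos: [0.3852, -0.1622, 0.0182]
eef_rot: [-179.9, -0.0, -75.4]
contact_force: [0.3, 0.5, 0.1]
gripper_width: 0.0003
gripper_force: 0.0
time_s: 10.1
tcp_pos: [0.4003, -0.2239, 0.0187]
eef_rot: [180.0, -0.0, -75.6]
contact_force: [-0.0, -0.4, -0.1]
gripper_width: 0.0003
gripper_force: 0.0
```

View pics/v1.png

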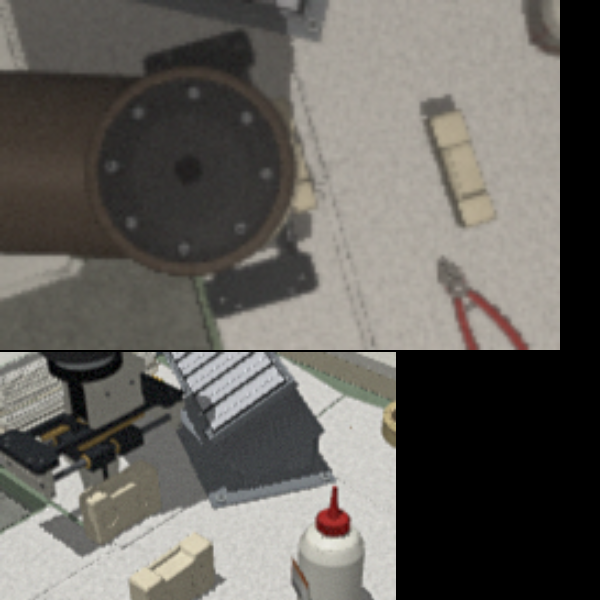

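Run:
```python
from h import *
im=np.load("side1.npz")["color"];hsv=cv2.cvtColor(im,cv2.COLOR_BGR2HSV)
v=cv2.resize(im[190:260,185:270],None,fx=7,fy=7,interpolation=cv2.INTER_CUBIC);cv2.imwrite("pics/v2.png",v)
```

View pics/v2.png

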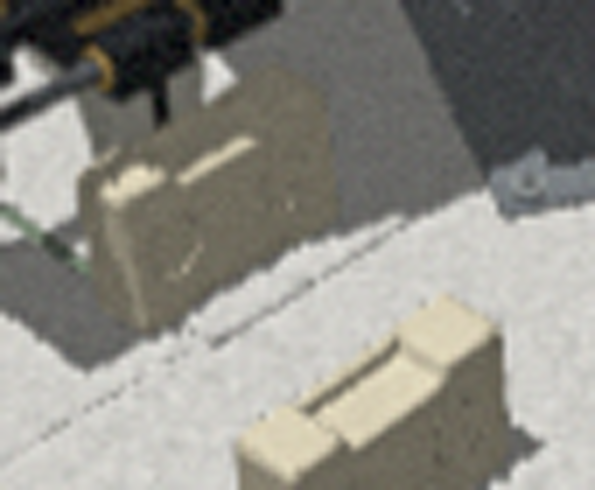

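Run:
```python
from h import *
f=lambda p,z:plane("side",[(p[0]+.5)/7-.5+185,(p[1]+.5)/7-.5+190],z)[:2]
for a,b,z in(((148,332),(338,225),0),((103,193),(325,100),.057)):
    A,B=f(a,z),f(b,z);d=B-A;L=np.hypot(*d);n=np.array([-d[1],d[0]])/L
    print(A.round(4),B.round(4),L.round(4),np.degrees(np.arctan2(d[1],d[0])).round(1),((A+B)/2+.013*n).round(4))
```

```text
[ 0.3734 -0.2765] [ 0.4535 -0.2602] 0.0818 11.5 [ 0.4109 -0.2556]
[ 0.3671 -0.2698] [ 0.4511 -0.2635] 0.0843 4.3 [ 0.4081 -0.2537]
```

Run:
```python
from h import *
p,y=plan([.4003,-.2239,.0787],-75.6,[.437,-.2505,.13],9,-91.4,1)
```

```text
0.026 -0.021 -0.038 0.0282 1; 0.022 -0.026 -0.038 0.0282 1; 0.017 -0.029 -0.038 0.0282 1; 0.011 -0.032 -0.038 0.0282 1; 0.006 -0.033 -0.038 0.0282 1; -0.000 -0.034 -0.038 0.0282 1; -0.006 -0.033 -0.038 0.0282 1; -0.012 -0.031 -0.038 0.0282 1; -0.017 -0.029 -0.038 0.0282 1 | end yaw -167.0
```

```bash
python3 -m inch '0 0 -0.4 0 0; 0.026 -0.021 -0.35 0.0282 0.6; 0.022 -0.026 0 0.0282 1; 0.017 -0.029 0 0.0282 1; 0.011 -0.032 0 0.0282 1; 0.006 -0.033 0 0.0282 1; 0 -0.034 0 0.0282 1; -0.006 -0.033 0 0.0282 1'
python3 -m inch '-0.012 -0.031 0 0.0282 1; -0.017 -0.029 0 0.0282 1; 0 0 0.22 0 1; 0 0 0.22 0 1; 0 0 0.1 0 1; 0 0 0 0 1; 0 0 0 0 1; 0 0 0 0 1'
python3 - <<'E'
from h import *
from plant import *
c=capture("side");np.savez("side2.npz",**c)
v=cv2.resize(c["color"][180:260,175:280],None,fx=7,fy=7,interpolation=cv2.INTER_CUBIC);cv2.imwrite("pics/v3.png",v)
E
```

```text
time_s: 11.2
tcp_pos: [0.429, -0.244, 0.1314]
eef_rot: [180.0, -0.0, -146.8]
contact_force: [0.1, -0.7, 0.2]
gripper_width: 0.0649
gripper_force: 0.0
time_s: 12.2
tcp_pos: [0.4381, -0.2505, 0.0516]
eef_rot: [-180.0, 0.1, -166.8]
contact_force: [0.2, 0.2, -0.4]
gripper_width: 0.0875
gripper_force: 0.0
```

```bash
python3 -m inch '0 0 0.137 0 1; 0 0 0 0 0; 0 0 0 0 0; 0 0 0 0 0; 0 0 0 0 0; 0 0 0 0 0; 0 0 0 0 0; 0 0 0 0 0' 20
```

```text
time_s: 13.25
tcp_pos: [0.4375, -0.2505, 0.03]
eef_rot: [-180.0, 0.0, -166.8]
contact_force: [-0.5, 0.0, 2.2]
gripper_width: 0.0255
gripper_force: 19.9
```

```bash
python3 -m inch '0 0 0 0 0; 0.023 0 -0.031 0 0; 0.024 0 -0.03 0 0; 0.027 0 -0.027 0 0; 0.027 0 -0.027 0 0; 0.03 0 -0.024 0 0; 0.031 0 -0.023 0 0; 0 0 0 0 0' 3
python3 -m inch '0.033 0 -0.02 0 0; 0.034 0 -0.019 0 0; 0 0 0 0 0; 0 0 0 0 0; 0 0 0 0 0; 0 0 0 0 0; 0 0 0 0 0; 0 0 0 0 0' 3
python3 - <<'E'
from h import *
from plant import *
c=capture("side");np.savez("side3.npz",**c)
v=cv2.resize(c["color"][170:270,165:285],None,fx=5,fy=5,interpolation=cv2.INTER_CUBIC);cv2.imwrite("pics/v4.png",v)
E
```

```text
time_s: 14.25
tcp_pos: [0.4131, -0.256, 0.0545]
eef_rot: [-180.0, 0.0, -166.9]
contact_force: [0.0, -0.4, -0.2]
gripper_width: 0.0255
gripper_force: 3.0
time_s: 15.25
tcp_pos: [0.4038, -0.2581, 0.06]
eef_rot: [180.0, -0.0, -166.8]
contact_force: [0.3, -0.4, -1.0]
gripper_width: 0.0255
gripper_force: 3.0
```

View pics/v4.png

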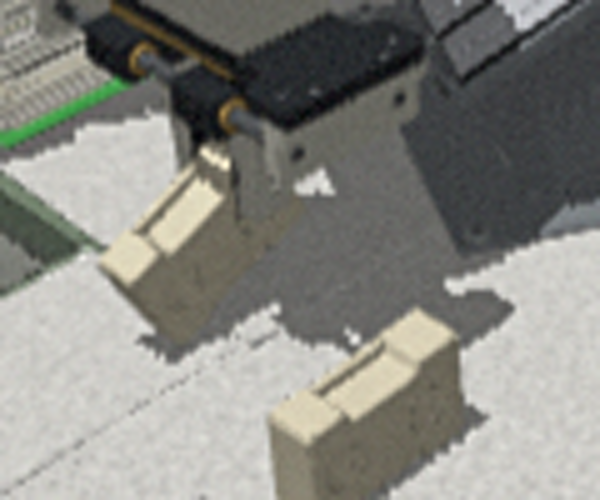

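```bash
cat >> h.py <<'E'
def side_face(px,tcp,yaw,off=.013):
    a=np.radians(yaw);ty=np.array([np.sin(a),-np.cos(a),0]);u=np.array([-np.cos(a),-np.sin(a),0]);q=np.array(tcp)-off*ty
    r=[]
    for p in px:
        o,d=ray("side",p);X=o+d*(ty@(q-o))/(ty@d);r.append([(X-tcp)@u,X[2]-tcp[2]])
    return np.array(r)*1000
E
python3 - <<'E'
from h import *
f=lambda p:[(p[0]+.5)/5-.5+165,(p[1]+.5)/5-.5+170]
r=side_face([f(p) for p in((178,357),(130,285),(302,205))],[.4038,-.2581,.06],-166.8);print(r.round(1))
d=r[2]-r[0];print(np.hypot(*d),np.degrees(np.arctan2(d[1],d[0])));d=r[1]-r[0];print(np.hypot(*d),np.degrees(np.arctan2(-d[0],d[1])))
E
```

```text
[[-51.4 -60. ]
 [-70.2  -6.2]
 [ 27.7 -15.2]]
90.9517372969459 29.50455417936606
57.000782783064786 19.26956303897759
```

```bash
cat >> h.py <<'E'
def blockmask(im,x0,y0,x1,y1,s=45):
    hsv=cv2.cvtColor(cv2.bilateralFilter(im,5,40,3),cv2.COLOR_BGR2HSV);m=((hsv[...,0]>14)&(hsv[...,0]<36)&(hsv[...,1]>s)).astype(np.uint8)
    z=np.zeros_like(m);z[y0:y1,x0:x1]=m[y0:y1,x0:x1];k,l,st,_=cv2.connectedComponentsWithStats(z);i=1+np.argmax(st[1:,4]);return (l==i).astype(np.uint8)
E
python3 - <<'E'
from h import *
im=np.load("side3.npz")["color"]
m=blockmask(im,180,195,230,245)
for y in range(195,245):print(y,"".join("#" if b else "." for b in m[y,180:230]),im[y,183:215:3].max(1).tolist() if 0 else "")
h=cv2.approxPolyDP(cv2.convexHull(cv2.findContours(m,0,1)[0][0]),1.5,True)[:,0];print(h.tolist())
E
```

```text
195 .............................####................. 
196 ..............................##.................. 
197 ..............................#................... 
198 .................................................. 
199 .................................................. 
200 .................................................. 
201 .................................................. 
202 .................................................. 
203 .................................................. 
204 .................................................. 
205 .................................................. 
206 .................................................. 
207 .................................................. 
208 .................................................. 
209 .................................................. 
210 .................................................. 
211 .................................................. 
212 .................................................. 
213 .................................................. 
214 ................................
[... 1036 characters left out ...]
.............................................. 
234 .................................................. 
235 .................................................. 
236 .................................................. 
237 .................................................. 
238 .................................................. 
239 .................................................. 
240 .................................................. 
241 .................................................. 
242 .................................................. 
243 .................................................. 
244 .................................................. 
[[212, 195], [210, 197], [209, 195]]
```

Run:
```python
from h import *
im=np.load("side3.npz")["color"]
b=cv2.bilateralFilter(im,5,40,3).astype(int);hsv=cv2.cvtColor(b.astype(np.uint8),cv2.COLOR_BGR2HSV)
for y in range(198,246,2):print(y," ".join("%2d"%(hsv[y,x,1]) for x in range(182,232,2)))
m=blockmask(im,180,190,232,248,28)
h=cv2.approxPolyDP(cv2.convexHull(max(cv2.findContours(m,0,1)[0],key=cv2.contourArea)),1.2,True)[:,0];print(h.tolist())
for y in range(195,245):print(y,"".join("#" if q else "." for q in m[y,180:232]))
```

```text
198  9  8  8  8  7  9  8  7  6 19 19 13 34 35 32 15 18 10 18 18 19 20 20 20 20
200  9  6  9  7  7  8  8  9  7 17 20 32 41 41 28 18 20 18 18 20 17  5 17 17 18
202  8  7  7  7  7  9  8  9  7 12 26 41 37 41 43 21 22 20 19 20 18 17 20 18 15
204  7  7  7  6  7  7  9  7  6 25 41 42 41 40 41 19 20 20 20 19 17 20 19 10  9
206  7  7  7  8  9  6  8  6 15 31 39 39 40 39 43 21 20 20 20 18 19 13  7  6  6
208  7  8  7  9  7  6  8 16 29 46 39 39 40 41 42 24 20 20 18 20 25 11  8  5  8
210  7  8  7  9  6  6 12 27 47 40 39 38 39 41 42 22 17 20 15 20 30 34 15  5  7
212  9  8  7  7  6 11 20 44 42 40 39 41 42 45 43 33 23 20 22 32 38 36 15  5  7
214  9  6  7  7 10 20 45 41 40 39 40 41 42 42 42 40 35 32 36 43 38 20  7  7  7
216  8  8  7 16 31 47 45 41 40 41 41 42 42 42 44 41 41 38 42 38 22  7  5  5  7
218 38 23 16 33 39 40 40 41 41 40 41 42 44 44 44 42 44 43 35 22 10  5  7  7  7
220 14 25 36 39 38 39 41 42 42 41 41 44 44 44 42 42 45 36 20  7  5 10  7  7  5
222  6 18 40 41 40 41 41 42 44 42 42 42 44 44 40 43 37 22  8  7  7  7  7  7  7
224  7  8 32 43 43 42 44 42 42 42 42 42 45 44 41 36 22  8  8  5  5  5  5 
[... 3042 characters left out ...]
................
233 ..............############..........................
234 ...............###########..........................
235 ................#########...........................
236 ..................######............................
237 ...................####.............................
238 ....................................................
239 ....................................................
240 ....................................................
241 ....................................................
242 ....................................................
243 ....................................................
244 ....................................................
```

Run:
```python
from h import *
im=np.load("side3.npz")["color"];m=blockmask(im,180,190,232,248,24)
ys=np.arange(215,234);xr=[np.nonzero(m[y])[0].max()+.5 for y in ys];p=np.polyfit(ys,xr,1)
ys2=np.arange(227,236);xl=[np.nonzero(m[y])[0].min()-.5 for y in ys2];q=np.polyfit(ys2,xl,1)
yc=(q[1]-p[1])/(p[0]-q[0]);print("corner",np.polyval(p,yc),yc,p,q)
r=side_face([(np.polyval(p,y),y) for y in(216,233)]+[(np.polyval(q,y),y) for y in(227,235)],[.4038,-.2581,.06],-166.8);print(r.round(1))
d=r[0]-r[1];print(np.degrees(np.arctan2(d[1],d[0])));d=r[2]-r[3];print(np.degrees(np.arctan2(-d[0],d[1])))
print(side_face([(np.polyval(p,yc),yc)],[.4038,-.2581,.06],-166.8))
```

```text
corner 199.78819762122598 239.288197621226 [ -0.91754386 419.34561404] [  1.  -39.5]
[[ 15.  -24.2]
 [-34.1 -46.5]
 [-78.   -2.8]
 [-61.3 -35.9]]
24.402427243478694
26.81325696933321
[[-51.82868505 -54.5524501 ]]
```

```bash
python3 - <<'E'
from h import *
g=cell(3,.0261,0,.0675);print(g)
p,y=plan([.3976,-.2595,.0638],-166.8,[.3976,-.2595,.19],3)
p,y=plan(p,y,g,4,-27.3)
E
python3 -m inch '0.014 0 -0.009 0 0; 0.015 0 -0.008 0 0; 0.014 0 -0.008 0 0; 0 0 0 0 0; 0 0 0 0 0; 0 0 0 0 0; 0 0 0 0 0; 0 0 0 0 0' 3
python3 - <<'E'
from h import *
from plant import *
s=get_state();print(s["tcp_pos"],s["contact_force"])
c=capture("side");im=c["color"];np.savez("side4.npz",**c);m=blockmask(im,176,186,232,248,24)
ys=np.arange(214,233);xr=[np.nonzero(m[y])[0].max()+.5 for y in ys];p=np.polyfit(ys,xr,1)
ys2=np.arange(226,236);xl=[np.nonzero(m[y])[0].min()-.5 for y in ys2];q=np.polyfit(ys2,xl,1)
yc=(q[1]-p[1])/(p[0]-q[0]);print("corner",np.polyval(p,yc),yc,p,q)
r=side_face([(np.polyval(p,y),y) for y in(216,233)]+[(np.polyval(q,y),y) for y in(227,235)]+[(np.polyval(p,yc),yc)],s["tcp_pos"],s["eef_rot"][2]);print(r.round(1))
d=r[0]-r[1];print(np.degrees(np.arctan2(d[1],d[0])));d=r[2]-r[3];print(np.degrees(np.arctan2(-d[0],d[1])))
E
```

```text
[ 0.57018909 -0.18388449  0.18650671]
0.000 0.000 -0.280 0.0000 0; 0.000 0.000 -0.280 0.0000 0; 0.000 0.000 -0.280 0.0000 0 | end yaw -166.8
-0.309 0.057 0.006 0.0190 0; -0.300 0.093 0.006 0.0190 0; -0.287 0.128 0.006 0.0190 0; -0.269 0.161 0.006 0.0190 0 | end yaw -194.1
time_s: 16.3
tcp_pos: [0.3975, -0.2596, 0.0638]
eef_rot: [180.0, -0.0, -166.8]
contact_force: [-0.8, 0.1, -2.0]
gripper_width: 0.0257
gripper_force: 3.0
[ 0.39750546 -0.25963549  0.06377486] [-0.75139576  0.05768423 -2.00615602]
corner 197.49820143884892 238.99820143884892 [ -0.95087719 424.75614035] [  1.  -41.5]
[[ 16.4 -25.1]
 [-33.9 -46.4]
 [-76.4  -3.7]
 [-59.9 -36.5]
 [-51.2 -53.8]]
23.007307508669054
26.658322965895888
```

```bash
python3 -m inch '0 0 -0.1 0 0; 0 0 -0.37 0 0; 0 0 -0.37 0 0; -0.31 0.057 0.006 0.019 0; -0.3 0.093 0.006 0.019 0; -0.29 0.128 0.006 0.019 0; -0.28 0.161 0.006 0.019 0; 0 0 0 0 0' 20
python3 - <<'E'
from h import *
from plant import *
s=get_state();print(inv(3,s["tcp_pos"]).round(4),s["gripper_width"],s["contact_force"])
g=cell(3,.0286,0,.045);plan(s["tcp_pos"],s["eef_rot"][2],g,2,-194.1+360-s["eef_rot"][2])
c=capture("side");np.savez("side5.npz",**c)
v=cv2.resize(c["color"][100:220,200:350],None,fx=5,fy=5,interpolation=cv2.INTER_CUBIC);cv2.imwrite("pics/v5.png",v)
E
```

```text
time_s: 17.35
tcp_pos: [0.5749, -0.1832, 0.185]
eef_rot: [-180.0, -0.0, 165.8]
contact_force: [-1.0, -0.7, -2.2]
gripper_width: 0.0251
gripper_force: 20.0
[0.0291 0.0018 0.064 ] 0.025124659709701645 [-1.03999154 -0.67938688 -2.2241499 ]
-0.030 -0.006 0.056 -0.0001 0; -0.030 -0.006 0.056 -0.0001 0 | end yaw 165.9
```

View pics/v5.png

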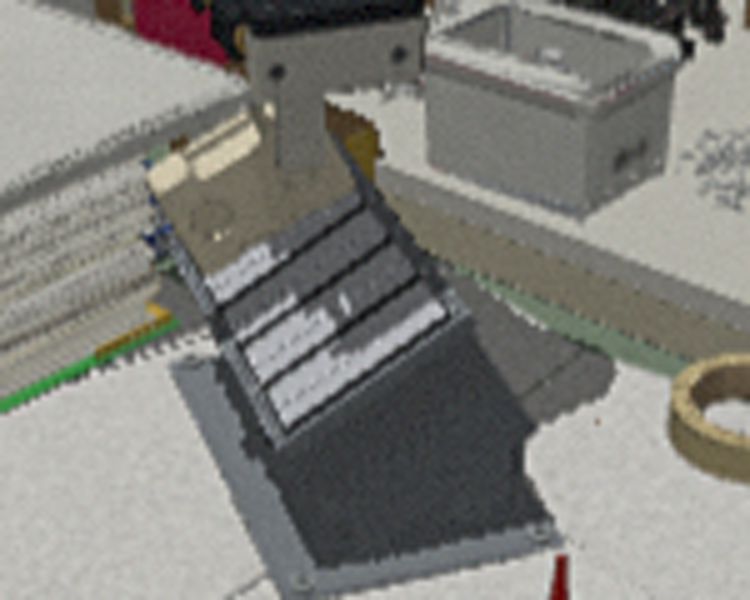

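Run:
```python
from h import *
f=lambda p:[(p[0]+.5)/5-.5+200,(p[1]+.5)/5-.5+100]
T=[.5749,-.1832,.185]
r=side_face([f(p) for p in((206,277),(362,193),(160,193))],T,165.8);print(r.round(1))
d=r[1]-r[0];print(np.hypot(*d),np.degrees(np.arctan2(d[1],d[0])));d=r[2]-r[0];print(np.hypot(*d),np.degrees(np.arctan2(-d[0],d[1])))
im=np.load("side5.npz")["color"];hsv=cv2.cvtColor(cv2.bilateralFilter(im,5,40,3),cv2.COLOR_BGR2HSV)
P=np.array([(x,max(y for y in range(128,160) if hsv[y,x,1]>27)+.5) for x in range(246,270)]);p=np.polyfit(P[:,0],P[:,1],1);print(P[:,1],p)
r=side_face([(x,np.polyval(p,x)) for x in(244,270)],T,165.8);d=r[1]-r[0];print(r.round(1),np.degrees(np.arctan2(d[1],d[0])))
```

```text
[[-47.7 -55.9]
 [ 34.2 -23.5]
 [-67.7  -6.4]]
88.04713685825774 21.578202036995883
53.38963974905333 21.954981445472182
[151.5 151.5 150.5 149.5 148.5 148.5 147.5 146.5 145.5 145.5 144.5 144.5
 143.5 142.5 142.5 141.5 141.5 158.5 140.5 140.5 139.5 138.5 138.5 143.5] [ -0.45782609 263.09855072]
[[-39.  -47.3]
 [ 28.9 -26.2]] 17.30089571317203
```

Run:
```python
from h import *
from plant import *
s=get_state();y=s["eef_rot"][2]
p,_=plan(s["tcp_pos"],y,cell(3,.0252,0,.038),2);plan(p,y,cell(3,.0252,0,.034),1)
```

```text
-0.037 -0.003 0.082 0.0000 0; -0.037 -0.003 0.082 0.0000 0 | end yaw 165.9
-0.013 0.000 0.023 0.0000 0 | end yaw 165.9
```

```bash
python3 -m inch '-0.037 -0.004 0.082 0 0; -0.037 -0.004 0.082 0 0; -0.013 0 0.023 0 0; -0.013 0 0.023 0 0; -0.013 0 0.023 0 0; -0.013 0 0.023 0 0; -0.013 0 0.023 0 0; 0 0 0 0 0' 6
python3 - <<'E'
from h import *
from plant import *
s=get_state();print(inv(3,s["tcp_pos"]).round(4),s["gripper_width"],s["contact_force"],s["moment"])
E
```

```text
time_s: 18.4
tcp_pos: [0.593, -0.1909, 0.1442]
eef_rot: [180.0, 0.1, 165.8]
contact_force: [0.8, -0.7, -1.8]
gripper_width: 0.0254
gripper_force: 6.0
[ 0.0256 -0.0012  0.0189] 0.025411378075244337 [ 0.81423124 -0.72328047 -1.75653202] [ 0.04816691 -0.47485833  0.01190686]
```

```bash
python3 -m inch '-0.013 0.004 0.023 0 0; -0.013 0.003 0.023 0 0; -0.013 0 0.023 0 0; 0 0 0 0 0; 0 0 0 0 0; 0 0 0 0 0; 0 0 0 0 0; 0 0 0 0 0' 6
python3 - <<'E'
from h import *
from plant import *
s=get_state();print(inv(3,s["tcp_pos"]).round(4),s["gripper_width"],s["contact_force"],s["moment"])
c=capture("side");np.savez("side6.npz",**c)
v=cv2.resize(c["color"][100:200,215:325],None,fx=7,fy=6,interpolation=cv2.INTER_CUBIC);cv2.imwrite("pics/v6.png",v)
E
```

```text
time_s: 19.4
tcp_pos: [0.5982, -0.1912, 0.134]
eef_rot: [180.0, -0.0, 165.8]
contact_force: [-0.5, 0.0, -2.5]
gripper_width: 0.0257
gripper_force: 6.0
[ 0.0249 -0.0003  0.0075] 0.025669537085237528 [-0.47917569  0.04736594 -2.50076203] [-0.02309426 -0.28521181 -0.02112559]
```

View pics/v6.png

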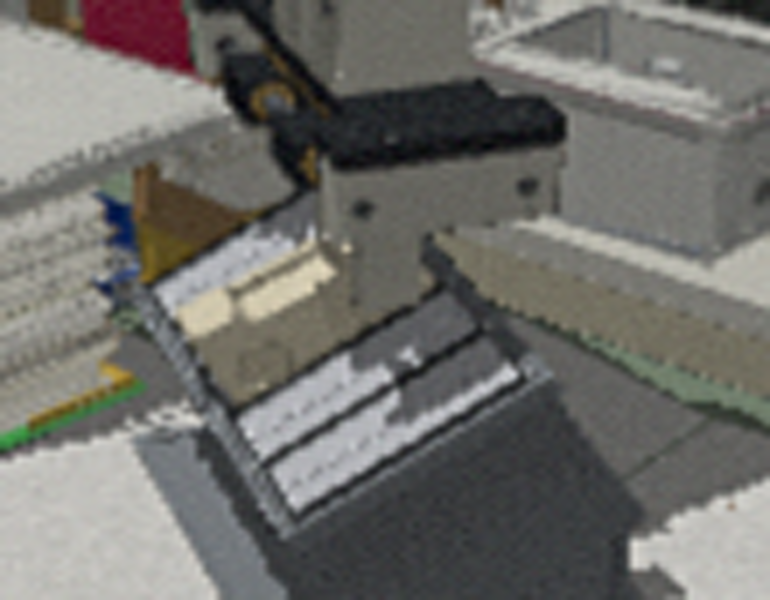

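```bash
python3 -m inch '0 0 0 0 0.55; 0 0 0 0 0.55; 0 0 0 0 0.55; 0 0 -0.3 0 0.55; 0 0 -0.3 0 0.5; 0 0 0 -0.0278 0; 0 0 0 -0.0278 0; 0 0 0 -0.0278 0' 20
python3 - <<'E'
from h import *
from plant import *
s=get_state();y=s["eef_rot"][2];print(inv(3,s["tcp_pos"]).round(4),y)
p,y=plan(s["tcp_pos"],y,cell(3,-.016,0,.065),6,255.9-y)
p,y=plan(p,y,cell(3,-.016,0,.035),2)
E
```

```text
time_s: 20.45
tcp_pos: [0.5983, -0.1913, 0.2244]
eef_rot: [-180.0, 0.0, -163.9]
contact_force: [-0.8, 0.1, -0.6]
gripper_width: 0.0195
gripper_force: 0.0
[ 0.0702 -0.0003  0.0857] -163.85784694497443
0.062 0.036 0.068 -0.1943 0; -0.013 0.070 0.068 -0.1943 0; -0.070 0.012 0.068 -0.1943 0; -0.035 -0.062 0.068 -0.1943 0; 0.046 -0.054 0.068 -0.1943 0; 0.067 0.025 0.068 -0.1943 0 | end yaw 255.9
-0.000 -0.050 0.087 0.0000 0; -0.000 -0.050 0.087 0.0000 0 | end yaw 255.9
```

Fix the yaw wrap (255.9 = −104.1).

Run:
```python
from h import *
y=-163.9
p,y=plan([.5983,-.1913,.2244],y,cell(3,-.016,0,.065),6,-104.1-y)
```

```text
0.062 0.036 0.068 -0.0277 0; 0.054 0.046 0.068 -0.0277 0; 0.045 0.055 0.068 -0.0277 0; 0.035 0.062 0.068 -0.0277 0; 0.024 0.067 0.068 -0.0277 0; 0.012 0.070 0.068 -0.0277 0 | end yaw -104.1
```

```bash
python3 -m inch '0.062 0.036 0.068 -0.0277 0; 0.054 0.046 0.068 -0.0277 0; 0.045 0.055 0.068 -0.0277 0; 0.035 0.062 0.068 -0.0277 0; 0.024 0.067 0.068 -0.0277 0; 0.012 0.07 0.068 -0.0277 0; 0 -0.033 0.058 0 0; 0 -0.033 0.058 0 0'
python3 - <<'E'
from h import *
from plant import *
s=get_state();y=s["eef_rot"][2];print(inv(3,s["tcp_pos"]).round(4),y,s["contact_force"])
p,y=plan(s["tcp_pos"],y,cell(3,-.016,0,-.01),7,-104.1-y)
E
```

```text
time_s: 21.45
tcp_pos: [0.5468, -0.1777, 0.1454]
eef_rot: [-179.9, 0.0, -104.5]
contact_force: [-0.4, 0.1, 0.5]
gripper_width: 0.0005
gripper_force: 0.0
[-0.0154  0.0003  0.044 ] -104.51472775154114 [-0.35864177  0.06246802  0.51918279]
0.000 -0.025 0.045 -0.0002 0; 0.000 -0.025 0.045 -0.0002 0; 0.000 -0.025 0.045 -0.0002 0; 0.000 -0.025 0.045 -0.0002 0; 0.000 -0.025 0.045 -0.0002 0; 0.000 -0.025 0.045 -0.0002 0; 0.000 -0.025 0.045 -0.0002 0 | end yaw -104.1
```

```bash
python3 -m inch '0 -0.026 0.045 0 0; 0 -0.026 0.045 0 0; 0 -0.026 0.045 0 0; 0 -0.026 0.045 0 0; 0 -0.026 0.045 0 0; 0 -0.026 0.045 0 0; 0 -0.026 0.045 0 0; 0 0 0 0 0'
python3 - <<'E'
from h import *
from plant import *
s=get_state();y=s["eef_rot"][2];print(inv(3,s["tcp_pos"]).round(4),y,s["contact_force"])
E
python3 -m inch '0 -0.013 0.023 0 0; 0 -0.013 0.023 0 0; 0 -0.013 0.023 0 0; 0 0 0 0 0; 0 0 0 0 0; 0 0 0 0 0; 0 0 0 0 0; 0 0 0 0 0'
python3 - <<'E'
from h import *
from plant import *
s=get_state();y=s["eef_rot"][2];print(inv(3,s["tcp_pos"]).round(4),y,s["contact_force"])
E
```

```text
time_s: 22.45
tcp_pos: [0.5722, -0.1843, 0.0974]
eef_rot: [179.9, -0.0, -104.4]
contact_force: [0.7, 0.4, -0.1]
gripper_width: 0.0005
gripper_force: 0.0
[-0.0167  0.0001 -0.0107] -104.36283235561343 [ 0.66995944  0.38600493 -0.06070147]
time_s: 23.45
tcp_pos: [0.577, -0.1864, 0.0895]
eef_rot: [180.0, -0.1, -104.3]
contact_force: [-9.0, 0.3, 16.5]
gripper_width: 0.0005
gripper_force: 12.3
[-0.0161 -0.0008 -0.0201] -104.3363817752094 [-8.98476229  0.318995   16.46882924]
```

Run:
```python
from h import *
p=cell(3,-.016,0,-.022);q=cell(3,-.016,0,.035)
p,y=plan(p,-104.3,q,1);print(q);p,y=plan(p,y,[.402,-.3945,.135],6,-59.4,1);p,y=plan(p,y,[.402,-.3945,.04],3,0,1)
```

```text
0.001 0.190 -0.329 0.0000 0 | end yaw -104.3
[ 0.5505883  -0.17896111  0.13731089]
0.273 0.101 0.003 0.0275 1; 0.286 0.052 0.003 0.0275 1; 0.291 0.002 0.003 0.0275 1; 0.287 -0.048 0.003 0.0275 1; 0.275 -0.096 0.003 0.0275 1; 0.254 -0.142 0.003 0.0275 1 | end yaw -163.7
0.000 0.000 0.211 0.0000 1; 0.000 0.000 0.211 0.0000 1; 0.000 0.000 0.211 0.0000 1 | end yaw -163.7
```

```bash
python3 -m inch '0 0.19 -0.33 0 0; 0.273 0.101 0.003 0.0275 0; 0.286 0.052 0.003 0.0275 0; 0.291 0.002 0.003 0.0275 0.5; 0.287 -0.048 0.003 0.0275 1; 0.275 -0.096 0.003 0.0275 1; 0.254 -0.142 0.003 0.0275 1; 0 0 0 0 1'
python3 - <<'E'
from plant import *
from h import *
s=get_state();plan(s["tcp_pos"],s["eef_rot"][2],[.402,-.3945,.022],4,-163.7-s["eef_rot"][2],1)
E
```

```text
time_s: 24.45
tcp_pos: [0.3999, -0.396, 0.1343]
eef_rot: [180.0, -0.0, -164.1]
contact_force: [0.7, 0.8, -0.5]
gripper_width: 0.0451
gripper_force: 0.0
-0.004 0.001 0.187 -0.0002 1; -0.004 0.001 0.187 -0.0002 1; -0.004 0.001 0.187 -0.0002 1; -0.004 0.001 0.187 -0.0002 1 | end yaw -163.7
```

```bash
python3 -m inch '-0.004 0 0.187 0 0.7; -0.004 0 0.187 0 0.7; -0.004 0 0.187 0 0.7; -0.004 0 0.187 0 0.7; 0 0 0 0 0; 0 0 0 0 0; 0 0 0 0 0; 0 0 0 0 0' 20
python3 - <<'E'
from plant import *
from h import *
s=get_state();c=np.cos(PSI);sn=np.sin(PSI)
# block centre is .005 behind; wanted centre (.41,-.26)
g=np.array([.41,-.26])+.005*np.array([c,sn]);t=s["tcp_pos"]
p,y=plan([*t[:2],.05],s["eef_rot"][2],[*g,.05],4,-194.1-s["eef_rot"][2]);print(g)
E
```

```text
time_s: 25.45
tcp_pos: [0.4046, -0.3938, 0.0235]
eef_rot: [-179.9, 0.1, -163.7]
contact_force: [0.0, -2.9, 1.6]
gripper_width: 0.0271
gripper_force: 1.5
-0.078 0.207 -0.000 0.0211 0; -0.050 0.216 -0.000 0.0211 0; -0.021 0.221 -0.000 0.0211 0; 0.008 0.222 -0.000 0.0211 0 | end yaw -194.1
[ 0.41484936 -0.26121808]
```

```bash
python3 -m inch '0 0 0 0 0; 0 0 -0.1 0 0; -0.078 0.207 0 0.0211 0; -0.05 0.216 0 0.0211 0; -0.021 0.221 0 0.0211 0; 0.008 0.222 0 0.0211 0; 0 0 0.098 0 0; 0 0 0 0 0' 20
```

```text
time_s: 26.45
tcp_pos: [0.4143, -0.2604, 0.0231]
eef_rot: [180.0, -0.0, 165.9]
contact_force: [-0.0, 1.4, -1.5]
gripper_width: 0.0253
gripper_force: 20.0
```

```bash
python3 -m inch '0 0 0 0 0.5; 0 0 0 0 0.5; -0.06 0 -0.025 0 0.5; -0.107 0 -0.025 0 0.5; 0 0 0 0 0; 0 0 0 0 0; 0 0 0 0 0; 0 0 0 0 0' 20
python3 - <<'E'
from h import *
from plant import *
c=capture("side");np.savez("side7.npz",**c);s=get_state();print(s["tcp_pos"],s["eef_rot"])
im=c["color"];m=blockmask(im,170,170,250,260,24)
ys,xs=np.nonzero(m);print(xs.min(),xs.max(),ys.min(),ys.max())
for y in range(ys.min(),ys.max()+1):print(y,"".join("#" if q else "." for q in m[y,xs.min():xs.max()+1]))
E
```

```text
time_s: 27.45
tcp_pos: [0.438, -0.2669, 0.03]
eef_rot: [180.0, -0.0, 165.9]
contact_force: [-0.4, 0.1, -1.9]
gripper_width: 0.0256
gripper_force: 20.0
[ 0.43806298 -0.26687326  0.03005034] [ 1.79997745e+02 -3.07691004e-02  1.65857715e+02]
194 234 205 233
205 ....................#....................
206 ...................##....................
207 .................#####...................
208 ............###########..................
209 ...###################...................
210 .#####################...................
211 ######################...................
212 ######################...................
213 ######################...................
214 ######################...................
215 #######################..................
216 #######################..................
217 .########################..#####.........
218 .###############################.........
219 .###############################.........
220 .###############################.........
221 .################################....###.
222 .#######################################.
223 ..#######################################
224 ..#######################################
225 ..######################################.
226 ..######################################.
227 ..#####################################..
228 ..#################################......
229 ...#######################...............
230 ...###################...................
231 ...###############.......................
232 ....#########............................
233 ....#########............................
```

Run:
```python
from h import *
print(side_face([(234.5,225),(205.5,233.5),(234.5,224)],[.438,-.2669,.030],165.9).round(1))
```

```text
[[ 12.4 -22.3]
 [-58.6 -29.4]
 [ 12.6 -19.3]]
```

```bash
python3 -m inch '0.023 0 -0.033 0 0; 0.024 0 -0.032 0 0; 0.027 0 -0.03 0 0; 0.028 0 -0.029 0 0; 0.031 0 -0.026 0 0; 0.031 0 -0.025 0 0; 0.034 0 -0.021 0 0; 0.034 0 -0.021 0 0' 3
python3 -m inch '0 0 0 0 0; 0 0 0 0 0; 0 0 0 0 0; 0 0 0 0 0; 0 0 -0.02 0 0; 0 0 -0.02 0 0; 0 0 -0.02 0 0; 0 0 -0.02 0 0' 3
python3 - <<'E'
from h import *
from plant import *
s=get_state();print(s["tcp_pos"],s["eef_rot"])
c=capture("side");im=c["color"];np.savez("side8.npz",**c);m=blockmask(im,150,170,250,260,24)
ys,xs=np.nonzero(m);print(xs.min(),xs.max(),ys.min(),ys.max())
for y in range(ys.min(),ys.max()+1):print(y,"".join("#" if q else "." for q in m[y,xs.min():xs.max()+1]))
g=cell(5,.0245,0,.06);t=s["tcp_pos"];print(g)
p,y=plan(t,165.9,[*t[:2],.188],2);p,y=plan(p,y,g,3)
E
```

```text
time_s: 28.5
tcp_pos: [0.4043, -0.2584, 0.0629]
eef_rot: [180.0, -0.0, 165.9]
contact_force: [0.2, 0.8, -1.2]
gripper_width: 0.0255
gripper_force: 3.0
time_s: 29.5
tcp_pos: [0.4048, -0.2585, 0.0751]
eef_rot: [180.0, 0.0, 165.9]
contact_force: [0.5, 0.5, -1.1]
gripper_width: 0.0252
gripper_force: 3.0
[ 0.40480732 -0.25848247  0.07506256] [1.79997821e+02 1.48587779e-02 1.65863851e+02]
178 222 197 228
197 ..................#..........................
198 .................##..........................
199 ...............####..........................
200 ............########.........................
201 ...........#########....................#....
202 ........############.....####...........##...
203 .....###############....######..........##...
204 ...############################.........###..
205 .##############################.........####.
206 ###############################.........####.
207 ################################........####.
208 ################################......######.
209 #################################.###########
210 .###########################################
[... 414 characters left out ...]
######################...............
220 ......######################.................
221 .......##################....................
222 ........###############......................
223 ........##############.......................
224 .........###########.........................
225 .........##########..........................
226 ..........#######............................
227 ...........###...............................
228 ............#................................
[ 0.55250579 -0.26398999  0.17921152]
0.000 0.000 -0.376 0.0000 0; 0.000 0.000 -0.376 0.0000 0 | end yaw 165.9
-0.321 0.068 0.020 0.0000 0; -0.321 0.068 0.020 0.0000 0; -0.321 0.068 0.020 0.0000 0 | end yaw 165.9
```

Run:
```python
from h import *
im=np.load("side8.npz")["color"];m=blockmask(im,150,170,250,260,24);T=[.4048,-.2585,.0751]
ys=np.arange(214,227);xr=[np.nonzero(m[y])[0].max()+.5 for y in ys];p=np.polyfit(ys,xr,1)
ys2=np.arange(211,227);xl=[np.nonzero(m[y])[0].min()-.5 for y in ys2];q=np.polyfit(ys2,xl,1)
yc=(q[1]-p[1])/(p[0]-q[0])
r=side_face([(np.polyval(p,y),y) for y in(214,226)]+[(np.polyval(q,y),y) for y in(212,226)]+[(np.polyval(p,yc),yc),(221.5,213)],T,165.9);print(r.round(1))
d=r[0]-r[1];print(np.degrees(np.arctan2(d[1],d[0])));d=r[2]-r[3];print(np.degrees(np.arctan2(-d[0],d[1])))
```

```text
[[ 13.3 -26.1]
 [-50.3 -45. ]
 [-75.8   1.7]
 [-63.  -41.7]
 [-61.  -48.2]
 [ 18.5 -24.4]]
16.574404990306565
16.475277563958876
```

Run:
```python
from h import *
g=cell(5,.0305,.0205,.045)
p,y=plan([.4048,-.2585,.0751],165.9,[.4048,-.2585,.187],2);p,y=plan(p,y,g+[0,0,.01],4);plan(p,y,g,1)
plan(g,y,cell(5,.0305,.0205,.039),1);plan(g,y,cell(5,.0245,.0205,.045),1)
```

```text
0.000 0.000 -0.373 0.0000 0; 0.000 0.000 -0.373 0.0000 0 | end yaw 165.9
-0.262 0.085 0.013 0.0000 0; -0.262 0.085 0.013 0.0000 0; -0.262 0.085 0.013 0.0000 0; -0.262 0.085 0.013 0.0000 0 | end yaw 165.9
0.000 0.000 0.067 0.0000 0 | end yaw 165.9
-0.020 0.000 0.035 0.0000 0 | end yaw 165.9
0.035 0.000 0.020 0.0000 0 | end yaw 165.9
```

```bash
python3 -m inch '0 0 -0.373 0 0; 0 0 -0.373 0 0; -0.262 0.085 0.013 0 0; -0.262 0.085 0.013 0 0; -0.262 0.085 0.013 0 0; -0.262 0.085 0.013 0 0; 0 0 0.067 0 0; 0 0 0 0 0' 20
python3 - <<'E'
from h import *
from plant import *
s=get_state();print(inv(5,s["tcp_pos"]).round(4),s["contact_force"])
E
python3 -m inch '-0.012 0 0.02 0 0; -0.012 0 0.02 0 0; -0.012 0 0.02 0 0; -0.012 0 0.02 0 0; 0.018 0 0.01 0 0; 0.018 0 0.01 0 0; 0 0 0 0 0; 0 0 0 0 0' 3
cat > m.py <<'E'
from h import *
from plant import *
s=get_state();T=s["tcp_pos"];print(inv(5,T).round(4),s["contact_force"].round(1),s["moment"].round(2),s["gripper_width"])
c=capture("side");im=c["color"];np.savez("side9.npz",**c);m=blockmask(im,215,90,290,180,28)
ys,xs=np.nonzero(m);print(xs.min(),xs.max(),ys.min(),ys.max())
for y in range(ys.min(),ys.max()+1):print(y,"".join("#" if q else "." for q in m[y,xs.min():xs.max()+1]))
E
python3 m.py
```

```text
time_s: 30.55
tcp_pos: [0.5684, -0.2471, 0.1672]
eef_rot: [180.0, -0.2, 165.9]
contact_force: [0.1, 0.3, -2.0]
gripper_width: 0.0257
gripper_force: 20.0
[0.0283 0.0203 0.044 ] [ 0.0867628   0.33555033 -1.96461879]
time_s: 31.55
tcp_pos: [0.5715, -0.2478, 0.1538]
eef_rot: [180.0, 0.0, 165.9]
contact_force: [-0.5, 0.5, -1.9]
gripper_width: 0.0257
gripper_force: 3.0
[0.0244 0.0203 0.0308] [-0.5  0.5 -1.9] [ 0.07 -0.23 -0.03] 0.02569216681537438
239 280 142 177
142 .......................##.................
143 .......................###................
144 .....................####.................
145 ....................#######...............
146 ...................##########.............
147 .................############.............
148 ................#############.............
149 ..............###############.............
150 .............################.............
151 ...........##################.............
152 ..........###################.............
153 ........#####################.............
154 ....##########################............
155 ..#####################
[... 353 characters left out ...]
..#################################.......
164 ...##############################.........
165 ....############################..........
166 ....##########################............
167 .....#######################..............
168 .....######################...............
169 ......####################................
170 .......#################..................
171 ........###############...................
172 .........###########......................
173 ..........##########......................
174 ..........#########.......................
175 ..........########........................
176 ...........#####..........................
177 ............###...........................
```

```bash
cat >> m.py <<'E'
y1=ys.max()
def fit(rows,right):
    a=np.array([(y,np.nonzero(m[y])[0].max()+.5 if right else np.nonzero(m[y])[0].min()-.5) for y in rows]);return np.polyfit(a[:,0],a[:,1],1)
p=fit(range(y1-16,y1-1),1);q=fit(range(y1-15,y1-1),0);yc=(q[1]-p[1])/(p[0]-q[0])
r=side_face([(np.polyval(p,y),y) for y in(y1-16,y1-2)]+[(np.polyval(q,y),y) for y in(y1-15,y1-2)]+[(np.polyval(p,yc),yc)],T,s["eef_rot"][2])
d=r[0]-r[1];print("long",np.degrees(np.arctan2(d[1],d[0])));d=r[2]-r[3];print("short",np.degrees(np.arctan2(-d[0],d[1])),r.round(1).tolist())
E
python3 m.py | tail -2
```

```text
long 27.649694625596453
short 26.857027284866 [[12.3, -21.4], [-41.7, -49.7], [-77.5, -7.0], [-57.5, -46.5], [-52.9, -55.6]]
```

Run:
```python
from h import *
T=cell(5,.0244,.0203,.0308)
for f,n in(((281,158),(252.5,177.5)),((281,156),(250,178))):
    r=side_face([f,n],T,165.9);u=r[:,0]*.866+r[:,1]*.5;w=-.5*r[:,0]+.866*r[:,1];print(r.round(1).tolist(),u.round(1),w.round(1),u.mean())
```

```text
[[23.2, -15.3], [-49.4, -55.2]] [ 12.4 -70.4] [-24.8 -23.2] -28.99089751375844
[[23.1, -9.8], [-55.6, -55.4]] [ 15.1 -75.9] [-20.1 -20.1] -30.368457091244064
```

```bash
python3 -m inch '0.027 0 -0.046 0 0; -0.015 -0.136 -0.009 0 0; 0 0 0 0 0; -0.013 0 0.023 0 0; -0.013 0 0.023 0 0; -0.013 0 0.023 0 0; -0.013 0 0.023 0 0; 0 0 0 0 0' 8
python3 m.py | sed -n '1p;$p'
python3 -m inch '-0.013 0 0.023 0 0; -0.013 0 0.023 0 0; 0 0 0 0 0; 0 0 0 0 0; 0 0 0 0 0; 0 0 0 0 0; 0 0 0 0 0; 0 0 0 0 0' 8
python3 m.py | sed -n '1p;$p'
```

```text
time_s: 32.65
tcp_pos: [0.573, -0.2692, 0.1487]
eef_rot: [-180.0, 0.1, 165.9]
contact_force: [-0.1, -1.0, 2.4]
gripper_width: 0.0254
gripper_force: 8.0
[ 0.0275 -0.0001  0.023 ] [-0.1 -1.   2.4] [-0.08 -0.19  0.01] 0.025446682955457368
short 23.386666556610752 [[25.0, -14.4], [-28.1, -42.4], [-80.7, 3.4], [-64.2, -34.9], [-54.9, -56.5]]
time_s: 33.7
tcp_pos: [0.5762, -0.2701, 0.1415]
eef_rot: [180.0, 0.0, 165.9]
contact_force: [2.6, -0.8, 4.1]
gripper_width: 0.0256
gripper_force: 8.0
[ 0.0268 -0.0001  0.0151] [ 2.6 -0.8  4.1] [-0.06 -1.1  -0.02] 0.025628813114788967
short 19.81274192728533 [[14.8, -5.9], [-24.6, -36.6], [-82.6, 10.3], [-69.0, -27.4], [-56.7, -61.6]]
```

```bash
python3 -m inch '0.08 0 -0.139 0 0; -0.046 0.137 -0.027 0 0; -0.01 0 0.017 0 0; -0.01 0 0.017 0 0; -0.01 0 0.017 0 0; 0.023 0 0.013 0 0; 0.023 0 0.013 0 0; 0 0 0 0 0' 3
python3 m.py
```

```text
time_s: 34.75
tcp_pos: [0.5732, -0.2483, 0.1545]
eef_rot: [180.0, -0.0, 165.9]
contact_force: [0.4, -0.6, -1.3]
gripper_width: 0.0257
gripper_force: 3.0
[0.0262 0.0203 0.0305] [ 0.4 -0.6 -1.3] [ 0.04 -0.22  0.01] 0.02569986019666011
240 281 141 177
141 .......................##.................
142 .......................###................
143 ......................####................
144 ....................######................
145 ....................########..............
146 ..................###########.............
147 .................############.............
148 ................#############.............
149 ..............###############.............
150 .............################.............
151 ...........##################.............
152 ..........###################.............
153 .........####################.............
154 .......#######################........###.
155 .....##########################......#####
156 ...#######################################
157 ..########################################
158 ##########################################
159 #
[... 313 characters left out ...]
..........
166 ....##########################............
167 .....########################.............
168 .....######################...............
169 ......####################................
170 ........#################.................
171 .........###############..................
172 .........#############....................
173 ..........###########.....................
174 ..........##########......................
175 ...........#########......................
176 ............######........................
177 .............####.........................
long 31.84668845275945
short 29.28903009311941 [[10.5, -22.1], [-37.1, -51.7], [-77.7, -7.9], [-55.2, -48.0], [-49.0, -59.1]]
```

```bash
python3 -m inch '0.027 0 -0.046 0 0; -0.017 -0.136 -0.01 0 0; 0 0 0 0 0; -0.013 0 0.023 0 0; -0.013 0 0.023 0 0; -0.013 0 0.023 0 0; -0.013 0 0.023 0 0; 0 0 0 0 0' 8
python3 m.py | sed -n '1p;$p'
python3 -m inch '-0.013 0 0.023 0 0; -0.013 0 0.023 0 0; 0 0 0 0 0; 0 0 0 0 0; 0 0 0 0 0; 0 0 0 0 0; 0 0 0 0 0; 0 0 0 0 0' 8
python3 m.py | sed -n '1p;$p'
```

```text
time_s: 35.8
tcp_pos: [0.5748, -0.2696, 0.1489]
eef_rot: [-180.0, -0.0, 165.9]
contact_force: [-0.7, 0.1, -0.2]
gripper_width: 0.0255
gripper_force: 8.0
[0.0293 0.     0.0223] [-0.7  0.1 -0.2] [-0.13  0.19  0.06] 0.025513591910114434
short 25.575786744962876 [[24.1, -14.9], [-26.6, -43.4], [-81.5, 2.8], [-63.0, -35.9], [-52.4, -58.0]]
time_s: 36.85
tcp_pos: [0.5786, -0.2706, 0.1424]
eef_rot: [180.0, 0.0, 165.9]
contact_force: [-0.5, 1.1, -2.0]
gripper_width: 0.0258
gripper_force: 8.0
[0.0295 0.     0.0147] [-0.5  1.1 -2. ] [ 0.   -0.29 -0.  ] 0.02580158184797899
short 17.418786209549214 [[20.0, -8.3], [-30.0, -37.0], [-80.6, 8.4], [-68.9, -29.0], [-60.8, -54.6]]
```

```bash
python3 -m inch '-0.013 0 0.023 0 0; -0.013 0 0.023 0 0; 0 0 0 0 0; 0 0 0 0 0; 0 0 0 0 0; 0 0 0 0 0; 0 0 0 0 0; 0 0 0 0 0' 8
python3 m.py
```

```text
time_s: 37.9
tcp_pos: [0.5824, -0.2715, 0.1355]
eef_rot: [180.0, 0.0, 165.9]
contact_force: [1.1, -0.6, -4.4]
gripper_width: 0.0256
gripper_force: 8.0
[ 0.0294 -0.      0.0067] [ 1.1 -0.6 -4.4] [-0.05 -0.59  0.06] 0.0256274416464846
248 281 150 179
150 .........................##.......
151 ........................###.......
152 ........................###.......
153 ......................#####.......
154 ...................########.......
155 ....................#######.......
156 ...................##########.....
157 ...............##############.....
158 ................#############.....
159 ...............###############....
160 .............#################....
161 ............##################....
162 ...........###################....
163 .......#.#####################....
164 .......#######################....
165 .....#########################....
166 ....############################..
167 ..################################
168 .################################.
169 ###############################...
170 .#############################....
171 .############################.....
172 ..#########################.......
173 ...#######################........
174 ....####################..........
175 ....###################...........
176 ....#################.............
177 .....###############..............
178 ......#############...............
179 .......##########.................
long 48.752133290108574
short -3.2669215489485848 [[0.2, 1.6], [-28.5, -31.2], [-73.8, 13.2], [-75.8, -21.4], [-79.7, -89.6]]
```

```bash
python3 -m inch '0 0 0 0 0.55; 0 0 0 0 0.55; 0 0 0 0 0.55; 0 0 -0.3 0 0.55; 0 0 -0.3 0 0.5; 0 0 0 -0.0278 0; 0 0 0 -0.0278 0; 0 0 0 -0.0278 0' 20
python3 m.py | head -40
python3 - <<'E'
from h import *
from plant import *
s=get_state();y=s["eef_rot"][2]
p,y=plan(s["tcp_pos"],y,cell(5,-.016,0,.065),6,-104.1-y)
E
```

```text
time_s: 38.95
tcp_pos: [0.5824, -0.2715, 0.2258]
eef_rot: [-180.0, 0.0, -163.8]
contact_force: [0.1, 0.5, -0.5]
gripper_width: 0.0193
gripper_force: 0.0
[ 0.0745 -0.      0.0849] [ 0.1  0.5 -0.5] [ 0.08 -0.11 -0.04] 0.019302807979474666
248 286 151 179
151 ..........................###..........
152 ........................######.........
153 .......................########........
154 ......................##########.......
155 .....................############......
156 ....................##############.....
157 ..................#################....
158 .................##################....
159 ................####################...
160 ...............######################..
161 ...............#######################.
162 ............##.########################
163 ...........############################
164 ...........###########################.
165 ...........##########################..
166 ..........#########################....
167 ......#.##########################.....
168 .....############################......
169 ....###########################........
170 ..############################.........
171 ..##########################...........
172 ###########################............
173 ##########################.............
174 .#######################...............
175 .######################................
176 ..###################..................
177 ...#################...................
178 ...################....................
179 ....#############......................
long 5.175632017543093
short -61.63726453389809 [[12.8, -96.5], [-56.6, -102.8], [-90.4, -53.4], [-123.1, -71.1], [-207.0, -116.4]]
0.065 0.039 0.069 -0.0274 0; 0.058 0.050 0.069 -0.0274 0; 0.048 0.059 0.069 -0.0274 0; 0.037 0.066 0.069 -0.0274 0; 0.026 0.072 0.069 -0.0274 0; 0.013 0.075 0.069 -0.0274 0 | end yaw -104.1
```

```bash
python3 -m inch '0.065 0.039 0.069 -0.0274 0; 0.058 0.05 0.069 -0.0274 0; 0.048 0.059 0.069 -0.0274 0; 0.037 0.066 0.069 -0.0274 0; 0.026 0.072 0.069 -0.0274 0; 0.013 0.075 0.069 -0.0274 0; 0 -0.033 0.058 0 0; 0 -0.033 0.058 0 0'
python3 m.py | head -1
python3 -m inch '0 -0.026 0.045 0 0; 0 -0.026 0.045 0 0; 0 -0.026 0.045 0 0; 0 -0.026 0.045 0 0; 0 -0.026 0.045 0 0; 0 -0.026 0.045 0 0; 0 -0.026 0.045 0 0; 0 0 0 0 0'
python3 m.py | head -1
```

```text
time_s: 40.0
tcp_pos: [0.5267, -0.2565, 0.1459]
eef_rot: [-180.0, -0.0, -105.2]
contact_force: [0.0, 0.1, -0.1]
gripper_width: 0.0005
gripper_force: 0.0
[-0.0154  0.0009  0.0446] [ 0.   0.1 -0.1] [ 0.12 -0.11 -0.04] 0.00047929708320577387
time_s: 41.05
tcp_pos: [0.5516, -0.2631, 0.0976]
eef_rot: [179.9, 0.0, -104.9]
contact_force: [-0.7, 1.0, -0.0]
gripper_width: 0.0005
gripper_force: 0.0
[-0.0172  0.0006 -0.0101] [-0.7  1.  -0. ] [ 0.12 -0.08  0.  ] 0.0004535218991014661
```

```bash
python3 -m inch '0 -0.013 0.023 0 0; 0 -0.013 0.023 0 0; 0 -0.013 0.023 0 0; 0 0 0 0 0; 0 0 0 0 0; 0 0 0 0 0; 0 0 0 0 0; 0 0 0 0 0'
python3 m.py | head -1
```

```text
time_s: 42.1
tcp_pos: [0.557, -0.2653, 0.0895]
eef_rot: [180.0, -0.1, -104.9]
contact_force: [-7.2, 0.5, 10.9]
gripper_width: 0.0005
gripper_force: 9.5
[-0.0163 -0.0002 -0.02  ] [-7.2  0.5 10.9] [0.16 2.18 0.01] 0.00045079161308072933Traceback (most recent call last):
  File "m.py", line 10, in <module>
    p=fit(range(y1-16,y1-1),1);q=fit(range(y1-15,y1-1),0);yc=(q[1]-p[1])/(p[0]-q[0])
  File "m.py", line 9, in fit
    a=np.array([(y,np.nonzero(m[y])[0].max()+.5 if right else np.nonzero(m[y])[0].min()-.5) for y in rows]);return np.polyfit(a[:,0],a[:,1],1)
                   ~~~~~~~~~~~~~~~~~~~~~~~^^
    return umr_maximum(a, axis, None, out, keepdims, initial, where)
ValueError: zero-size array to reduction operation maximum which has no identity
```

```bash
python3 -m inch '0 0.15 -0.26 0 0; 0 0.15 -0.26 0 0; 0 0.2 -0.36 0 0; -0.3 0.2 0 0 0; -0.4 0 0 0 0; -0.4 0 0 0 0; -0.4 0 0 0 0; -0.4 0 0 0 0'
python3 - <<'E'
from h import *
from plant import *
n={k:capture(k) for k in("side","top")}
for k in n:
    g0=cv2.cvtColor(C[k]["color"],6).astype(int);g1=cv2.cvtColor(n[k]["color"],6).astype(int);M=n[k]
    for i in range(1,6):
        r=[]
        for u in(-.035,-.012,.012,.035):
          for y in(-.009,.009):
            q=M["mtx"]@(M["R"]@cell(i,u,y,-.001)+M["t"]);x,v=(q[:2]/q[2]).round().astype(int)
            r.append((g0[v-1:v+2,x-1:x+2].mean().round().astype(int),g1[v-1:v+2,x-1:x+2].mean().round().astype(int)))
        print(k,i,[(int(a),int(b)) for a,b in r])
h=cv2.cvtColor(n["top"]["color"],40);m=((h[...,0]<8)|(h[...,0]>172))&(h[...,1]>120);ys,xs=np.nonzero(m[170:215,310:360]);print("red cap top",xs.mean()+310,ys.mean()+170,len(xs))
E
```

```text
time_s: 43.15
tcp_pos: [0.5301, 0.0397, 0.2206]
eef_rot: [-180.0, 0.0, -104.9]
contact_force: [1.4, -0.4, -0.2]
gripper_width: 0.0004
gripper_force: 0.0
side 1 [(162, 159), (170, 167), (161, 160), (175, 173), (140, 137), (175, 173), (142, 141), (174, 172)]
side 2 [(161, 159), (174, 173), (145, 143), (177, 176), (168, 167), (168, 167), (169, 169), (172, 170)]
side 3 [(164, 163), (175, 173), (165, 165), (178, 177), (144, 144), (176, 175), (167, 165), (176, 174)]
side 4 [(169, 168), (178, 176), (164, 162), (175, 173), (167, 164), (175, 174), (167, 165), (177, 174)]
side 5 [(165, 164), (176, 174), (164, 165), (175, 174), (178, 175), (180, 178), (167, 165), (177, 177)]
top 1 [(119, 121), (118, 121), (119, 122), (117, 122), (119, 122), (119, 123), (118, 122), (119, 121)]
top 2 [(119, 122), (119, 122), (119, 123), (119, 124), (120, 124), (119, 124), (120, 123), (120, 124)]
top 3 [(120, 123), (119, 123), (120, 124), (119, 124), (119, 124), (120, 123), (120, 124), (121, 124)]
top 4 [(119, 124), (119, 124), (120, 124), (118, 123), (120, 124), (119, 124), (120, 125), (120, 124)]
top 5 [(119, 124), (120, 123), (121, 125), (120, 123), (120, 123), (120, 125), (120, 125), (120, 125)]
red cap top 337.41333333333336 189.78666666666666 75
```

```bash
python3 -c "
from plant import *
print(close_job())"
```

```text
the job is handed in; nothing more can be done
None
```

Both blocks are in the store, one in cell 3 and one in cell 5. Each was pushed to the same hard stop felt in the full cells, all flaps look shut, the bottle is standing, and I handed the job in at about 43 s.

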